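# Unclip the lens crate and take off its lid

### The job

Flip both sprung steel bale clips off the lid of the grey lens crate, so that each hangs open at its side of the crate. Then lift the lid off by its handle and lay it flat, handle up, inside the empty lilac job tray, without shoving the tray from its place.

Things in the scene. Friction and masses are not known exactly. Their poses are not given: they have to be found in the camera images.
- crate: Open-topped grey plastic crate with a clear lens blank in it, 100 (x) x 96 (y) x 60 mm high, fixed to the worktop; origin at the centre of its underside, z up. Steel bale clips hang on its +y and -y sides. A lower grey box without clips, its lid held by four screws, far to the right, is a bystander.
- lid_handle (a point): Centre of the lid's black bar handle: 56 mm along x, 12 mm wide (y), 12 mm high, a foot at each end. Lid: loose, 0.14 kg, grey plate 104 (x) x 116 (y) x 8 mm, square with the crate at the start, with a locating rim 8 mm deep below it, 3 mm play in the crate. z points up out of the lid; its top face is 24 mm, its rim's lower edge 40 mm below this point. At the start 92 mm above the worktop.
- clip_a (a joint): Angle of the clip on the crate's +y side: 0 = upright, hook over the lid's edge, holding it down; grows as it swings outward and down, 1.75 = open. Over-centre spring: below 0.6 it springs back shut, beyond 0.6 it snaps open by itself and stays. About 5 N outward on the middle of the tab starts it.
- clip_b (a joint): The same for the clip on the crate's -y side.
- clip_a_tab (a point): Middle of the inner face of the steel tab on the crate's +y side: 40 mm wide (crate x), 3 mm thick, from 72 to 102 mm above the worktop; this point, shut: 86 mm up and 61 mm from the crate's centre line. Push it outward; 55 mm free between tab and bar handle. The hook at its foot reaches 12 mm inward, its top 74 mm above the worktop. Hinge: 36 mm below, 7 mm inward. Open, it lies below 75 mm.
- clip_b_tab (a point): Middle of the inner face of the upright steel thumb tab on the crate's -y side: 40 mm wide (crate x), 3 mm thick, from 72 to 102 mm above the worktop; this point, shut: 86 mm up, 61 mm from the crate's centre line. Push it outward; 55 mm free between tab and bar handle. At its foot a hook reaches 12 mm inward over the lid, its top 74 mm above the worktop. Mirror image of clip_a.
- job_tray: Empty lilac plastic job tray, loose, 0.3 kg, 178 (x) x 237 (y) x 55 mm high; origin at the centre of its underside, z up. Inside: floor 2 mm thick, 142 x 200 mm free at the floor, 162 x 222 mm free from 9 mm up to the rim, so the lid fits in flat at any yaw when centred; its handle's centre is then 42 mm above the tray's underside.

How it is judged:
By the outcome, as a careful person would: the job done as asked, in the order asked, and still so for the second after the job is handed in, with the robot touching nothing.
It also fails if it takes over 58 s, if anything falls off the work surface, if the arm or the gripper's body presses on something with over 40 N, if the wrist force passes 120 N, or if a joint passes its speed limit or range.

### The arm

A 6-joint arm with a two-finger parallel gripper is mounted at the origin on a cart in front of the work surface, level with it; the furniture and walls round the work are solid. World frame = base frame: x ahead of the robot, y to its left, z up, the work surface at z = 0. Lengths are in m, angles in rad, forces in N, time in s.
With the tool pointing down it reaches from about 0.35 to 0.775 m from the base axis. Payload 5.5 kg.
Tool frame: the origin (TCP) lies midway between the tips of the shut fingers; the grasp point (between the pads) lies 19 mm behind it; z points along the fingers, x is the direction in which the jaws open and shut, and the axes are right-handed (so a half turn about z gives the same grasp; the last joint's range is limited). The gripper opens to 85 mm and grips with 20 to 120 N. Pads are 22 mm wide; open, the fingers measure 114 mm over their backs; the gripper's body (76 mm by 85 mm) begins 54 mm behind the grasp point. The pads swing forward as they close: fully open they stand 13 mm farther back than shut.
Start: joints at [1.068, 0.313, 0.046, 1.304, 0, 1.431], TCP at [0.204, 0.538, 0.231] pointing down, gripper open.
Joint ranges: [-2.76, 2.76], [-0.86, 1.69], [-1.03, 1.26], [-2.2, 2.34], [-1.47, 1.5], [-3.14, 3.14]. Speed limits (rad/s): [2.57, 2.57, 3.14, 3.14, 3.14, 3.14].

### API

Orientations are given as a unit quaternion [w, x, y, z].
In Python, from workcell import env gives the robot as it stands.
- The arm moves only by the tool servo_tool, never from a script. Its argument "targets" is a list of rows, each an object with "xyz": the shift along the tool's x, y, z in m, a list of three; "twist": the turn, a rotation vector about the tool's x, y, z in rad, a list of three; "jaw": the opening, from 0 (shut) to 1 (fully open). A call has 1 to 12 rows; each row is the pose to reach, as a shift and turn from the pose commanded when the call began, along the tool's axes at that moment; what a row does not reach only later rows make up. A row lasts 1/12 s, in which the tool goes at most 41.7 mm and 7.16 degrees, less where a joint would pass 70% of its speed; a pose out of reach is approached as far as the arm can. A call with a gripper value outside its range is refused whole. The fingers move at their own pace and stop on an object; "squeeze" is the grip in N (left out, the last holds). Time passes only in rows, so rows that repeat a pose let the fingers close. It gives the time, the measured TCP pose, the force and the opening at its end, in the units of the state.
- env.get_state(): the state, without advancing time (a new reading comes with each control period).
- env.read_camera(name): name is "side" or "top"; returns a dict with "color" (384x512x3 uint8, red, green, blue), "depth" (384x512 float32, m along the optical axis (not along the pixel's ray), 0 where there is no reading), "fx", "fy", "cx", "cy" (pixels), "eye" and "attitude" of the camera in the world. Camera axes: x right, y down, z forward; pixel columns grow to the right and rows downward; lengths in m; the calibration is good to about 2 mm. A picture is of the moment at which its call begins.
- env.hand_in(): hands the job in, once; it reports no verdict.
The state is a dict: "clock": time; "joint_pos": joint angles; "qvel": joint speeds; "tau": joint torques, N m; "tcp_pos": TCP position; "orientation": TCP orientation; "wrist_force": force on the tool from outside, world axes, zero at the start; "ft_torque": the same for the moment, N m; "finger_gap": finger opening in m.
Only numpy, scipy, OpenCV 4.12 (cv2) and the standard library are available. Lean on these libraries where they do the work, as an engineer would, in place of code of your own. Each camera call takes 0.05 s, during which the arm holds its last target. There are 200 camera calls.

## Working session

There is one attempt and no reset: what is moved stays moved. The work goes in short steps, Python scripts to look and compute and a tool call to move; the robot and the scene stay as the last step left them, time stands still between calls to the robot, and variables do not carry over. Pictures are saved under pics/ and viewed, about 8 in all and at most 12, crops included, and the job is handed in when it is done.

Besides the shell and the picture viewer there is one more tool, called after "Request:" as a command line: name --argument value ..., lists and objects as JSON in quotes. servo_tool: Moves the arm, as the interface text tells. Its arguments: {"type":"object","properties":{"targets":{"type":"array","items":{"type":"object","properties":{"xyz":{"type":"array","items":{"type":"number"}},"twist":{"type":"array","items":{"type":"number"}},"jaw":{"type":"number"}}}},"squeeze":{"type":"number"}},"required":["targets"]}

```bash
mkdir -p pics; ls
cat > h.py <<'E'
import numpy as np, cv2
from scipy.spatial.transform import Rotation as R
from workcell import env
def quat(q): return R.from_quat([q[1],q[2],q[3],q[0]])
def cam(n):
    c=env.read_camera(n)
    a=np.array(c['attitude']); M=quat(a).as_matrix() if a.size==4 else a.reshape(3,3)
    d=c['depth']; v,u=np.mgrid[:d.shape[0],:d.shape[1]]
    P=np.stack([(u-c['cx'])/c['fx']*d,(v-c['cy'])/c['fy']*d,d],-1)@M.T+np.array(c['eye'])
    P[d==0]=np.nan
    return c,P
def save(c,n): cv2.imwrite('pics/'+n,c['color'][:,:,::-1])
E
python3 - <<'E'
from h import *
for n in('top','side'):
    c,P=cam(n); save(c,n+'0.png'); np.save(n+'0.npy',P); print(n,c['eye'],c['attitude'],c['fx'])
print(env.get_state())
E
```

```text
pics
top [0.36241789 0.11712059 0.92237788] [-0.0534023   0.71209635 -0.69842961  0.04757161] 456.4609865427132
side [0.38333114 0.95410941 0.50079056] [ 0.03064335 -0.04582156  0.85219099 -0.52031903] 450.6682232976019
{'clock': 0.1, 'joint_pos': array([ 1.06840057e+00,  3.13952365e-01,  4.50827081e-02,  1.30361220e+00,
       -2.13669267e-05,  1.43118436e+00]), 'qvel': array([ 4.51371751e-04, -1.07372285e-03,  1.75512963e-03, -2.03066648e-03,
       -7.25039941e-05,  1.05634075e-04]), 'tau': array([ 1.50962223e-03, -4.81725740e+01,  2.99243367e+01,  1.27167546e-02,
       -1.79645208e-04, -1.35116503e-05]), 'tcp_pos': array([0.20384977, 0.53715396, 0.23047861]), 'orientation': array([ 3.87010030e-04,  8.23066589e-01,  5.67944257e-01, -7.48724004e-04]), 'wrist_force': array([-0.24979275, -0.25198252,  0.08466472]), 'ft_torque': array([ 0.01744826, -0.01879609,  0.03782544]), 'finger_gap': 0.08519063157847585}
```

View pics/top0.png

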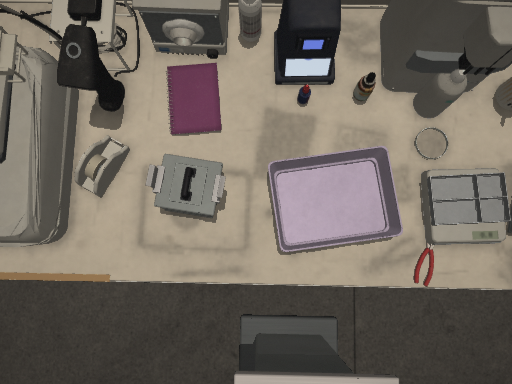

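View pics/side0.png

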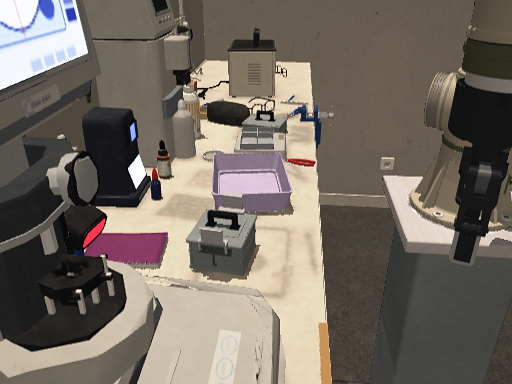

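The top view shows the crate at about (188,186), its bar handle vertical in the image, the tabs at (154,178) and (219,187), and the tray centred near (333,200). Image up is +x and left is +y. Measuring those next.

Run:
```python
from h import *
P=np.load('top0.npy')
im=cv2.imread('pics/top0.png')
x,y,z=P[...,0],P[...,1],P[...,2]
roi=np.zeros(z.shape,bool); roi[140:230,135:240]=1
def rect(m,n,a=0.0):
    pts=P[m]; r=cv2.minAreaRect(pts[:,:2].astype(np.float32)); print(n,m.sum(),'med',np.median(pts,0).round(4),'rect',np.round(r[0],4),np.round(r[1],4),round(r[2],2),'z',pts[:,2].min().round(3),pts[:,2].max().round(3))
lid=roi&(z>.062)&(z<.073); rect(lid,'lid')
h=roi&(z>.078); n,l,st,_=cv2.connectedComponentsWithStats(h.astype(np.uint8))
for i in range(1,n):
    if st[i,4]>10: rect(l==i,'comp%s'%st[i])
t=np.zeros(z.shape,bool); t[140:260,260:405]=1
rim=t&(z>.045)&(z<.065); rect(rim,'rim')
fl=t&(z<.012)&(im[...,0].astype(int)-im[...,1]>12); rect(fl,'floor')
S=np.load('side0.npy'); m=np.zeros(z.shape,bool); m[190:280,185:260]=1
m&=(S[...,2]>.078)&(S[...,2]<.15); n,l,st,_=cv2.connectedComponentsWithStats(m.astype(np.uint8))
for i in range(1,n):
    if st[i,4]>10:
        p=S[l==i]; r=cv2.minAreaRect(p[:,:2].astype(np.float32)); print('side',st[i],np.median(p,0).round(4),r,p[:,2].max())
s=env.get_state(); print(quat(s['orientation']).as_matrix().round(3))
```

```text
lid 2918 med [0.505  0.2497 0.0685] rect [0.5073 0.2522] [0.1291 0.1044] 81.92 z 0.062 0.073
comp[146 165  12  23 184] 184 med [0.5162 0.3155 0.1001] rect [0.5163 0.3175] [0.0107 0.039 ] 81.0 z 0.078 0.105
comp[181 167  12  31 216] 216 med [0.5057 0.2516 0.0969] rect [0.5065 0.2524] [0.0124 0.0553] 81.93 z 0.078 0.101
comp[217 176   9  23 119] 119 med [0.4968 0.1871 0.1019] rect [0.4976 0.1871] [0.0101 0.04  ] 82.26 z 0.086 0.106
rim 1325 med [ 0.5057 -0.0475  0.0536] rect [ 0.488  -0.0275] [0.1781 0.2372] 9.2 z 0.045 0.061
floor 7386 med [ 0.4863 -0.0272  0.0021] rect [ 0.4879 -0.0275] [0.1534 0.2121] 8.99 z -0.004 0.012
side [222 192  21  16 267] [0.5    0.1917 0.0932] ((0.5004364252090454, 0.18894687294960022), (0.013463503681123257, 0.03932406008243561), 81.59415435791016) 0.10382078875041717
side [207 210  31  15 262] [0.5079 0.2573 0.0933] ((0.5094993114471436, 0.2547488510608673), (0.012132697738707066, 0.05659184232354164), 81.54035949707031) 0.09912670569580118
side [199 228  24  14 257] [0.5172 0.3169 0.09  ] ((0.5186057090759277, 0.31918108463287354), (0.011756815016269684, 0.03970274329185486), 82.58648681640625) 0.10444146094526224
[[ 0.355  0.935 -0.001]
 [ 0.935 -0.355 -0.001]
 [-0.002 -0.    -1.   ]]
```

```bash
cat >> h.py <<'E'
C=np.array([.508,.2535]); YAW=np.deg2rad(82); ey=np.array([np.cos(YAW),np.sin(YAW)])
def go(xyz,yaw,tag=''):
    s=env.get_state(); Q=quat(s['orientation'])
    T=R.from_matrix(np.array([[np.cos(yaw),np.sin(yaw),0],[np.sin(yaw),-np.cos(yaw),0],[0,0,-1.]]))
    print(tag,'shift',(Q.inv().apply(np.array(xyz)-s['tcp_pos'])).round(4),'twist',(Q.inv()*T).as_rotvec().round(4))
E
python3 - <<'E'
from h import *
p=C+.0335*ey
go([*p,.2],YAW)
E
```

```text
shift [-0.1245  0.3776  0.0306] twist [-0.0004  0.0016 -0.2232]
```

Request:
servo_tool --targets '[{"xyz":[-0.03,0.09,0.0],"twist":[0,0,-0.1],"jaw":0},{"xyz":[-0.06,0.18,0.01],"twist":[0,0,-0.223],"jaw":0},{"xyz":[-0.1245,0.3776,0.03],"twist":[0,0.0016,-0.223],"jaw":0},{"xyz":[-0.1245,0.3776,0.03],"twist":[0,0.0016,-0.223],"jaw":0},{"xyz":[-0.1245,0.3776,0.03],"twist":[0,0.0016,-0.223],"jaw":0},{"xyz":[-0.1245,0.3776,0.03],"twist":[0,0.0016,-0.223],"jaw":0},{"xyz":[-0.1245,0.3776,0.03],"twist":[0,0.0016,-0.223],"jaw":0},{"xyz":[-0.1245,0.3776,0.03],"twist":[0,0.0016,-0.223],"jaw":0},{"xyz":[-0.1245,0.3776,0.03],"twist":[0,0.0016,-0.223],"jaw":0},{"xyz":[-0.1245,0.3776,0.03],"twist":[0,0.0016,-0.223],"jaw":0},{"xyz":[-0.1245,0.3776,0.03],"twist":[0,0.0016,-0.223],"jaw":0},{"xyz":[-0.1245,0.3776,0.03],"twist":[0,0.0016,-0.223],"jaw":0}]'

```text
clock: 1.1
tcp_pos: [0.5136, 0.2857, 0.2003]
orientation: [-0.001, 0.756, 0.655, -0.0]
wrist_force: [-0.6, 0.0, 0.4]
finger_gap: -0.0001
```

Request:
servo_tool --targets '[{"xyz":[0,0,0.03]},{"xyz":[0,0,0.06]},{"xyz":[0,0,0.08]},{"xyz":[0,0,0.095]},{"xyz":[0,0,0.107]},{"xyz":[0,0,0.115]},{"xyz":[0,0,0.115]},{"xyz":[0,0,0.115]}]'

```text
schema error: expected keys xyz, twist, jaw
```

Run:
```python
from h import *
c,P=cam('side'); cv2.imwrite('pics/s1.png',cv2.resize(c['color'][130:300,150:330,::-1],None,fx=3,fy=3))
s=env.get_state(); print(s['tcp_pos'],s['wrist_force'])
```

```text
[0.51266079 0.28669585 0.20064206] [-0.9052542   0.04438705  1.01604203]
```

View pics/s1.png

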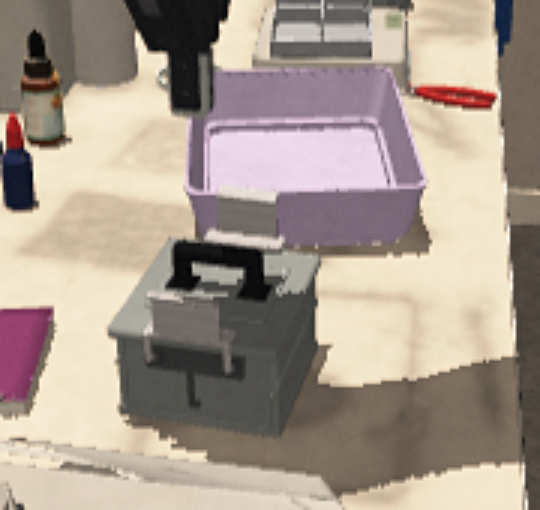

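The fingers are still up at z=0.20 because that move was refused: each row needs all three keys. The crop shows the shut fingers at (190,85) above the crate, with both clips shut. I'll send the descent again.

Request:
servo_tool --targets '[{"xyz":[0,0,0.03],"twist":[0,0,0],"jaw":0},{"xyz":[0,0,0.06],"twist":[0,0,0],"jaw":0},{"xyz":[0,0,0.08],"twist":[0,0,0],"jaw":0},{"xyz":[0,0,0.095],"twist":[0,0,0],"jaw":0},{"xyz":[0,0,0.107],"twist":[0,0,0],"jaw":0},{"xyz":[0,0,0.117],"twist":[0,0,0],"jaw":0},{"xyz":[0,0,0.117],"twist":[0,0,0],"jaw":0},{"xyz":[0,0,0.117],"twist":[0,0,0],"jaw":0}]'

```text
clock: 1.82
tcp_pos: [0.512, 0.2881, 0.0843]
orientation: [-0.001, 0.754, 0.657, 0.0]
wrist_force: [0.5, -0.3, -0.4]
finger_gap: -0.0001
```

Request:
servo_tool --targets '[{"xyz":[0.006,0,0],"twist":[0,0,0],"jaw":0},{"xyz":[0.011,0,0],"twist":[0,0,0],"jaw":0},{"xyz":[0.016,0,0],"twist":[0,0,0],"jaw":0},{"xyz":[0.021,0,0],"twist":[0,0,0],"jaw":0},{"xyz":[0.026,0,0],"twist":[0,0,0],"jaw":0},{"xyz":[0.031,0,0],"twist":[0,0,0],"jaw":0},{"xyz":[0.036,0,0],"twist":[0,0,0],"jaw":0},{"xyz":[0.041,0,0],"twist":[0,0,0],"jaw":0},{"xyz":[0.046,0,0],"twist":[0,0,0],"jaw":0},{"xyz":[0.046,0,0],"twist":[0,0,0],"jaw":0}]'

```text
clock: 2.65
tcp_pos: [0.5199, 0.3347, 0.0848]
orientation: [-0.001, 0.754, 0.656, 0.002]
wrist_force: [0.6, 0.1, -0.1]
finger_gap: 0.0003
```

Run:
```python
from h import *
c,P=cam('side'); cv2.imwrite('pics/s2.png',cv2.resize(c['color'][130:300,150:330,::-1],None,fx=3,fy=3))
s=env.get_state(); print(s['tcp_pos'],s['wrist_force'])
p=C-.0335*ey
go([*(C+.077*ey),.15],YAW,'up'); go([*p,.15],YAW,'over'); go([*p,.083],YAW,'down')
```

```text
[0.51974684 0.33412103 0.08466594] [-0.4899802  -0.03710624 -1.27959302]
up shift [-0.0043 -0.0004 -0.0653] twist [ 0.0009 -0.003   0.0008]
over shift [-0.1148 -0.0004 -0.0657] twist [ 0.0009 -0.003   0.0008]
down shift [-0.115  -0.0005  0.0013] twist [ 0.0009 -0.003   0.0008]
```

View pics/s2.png

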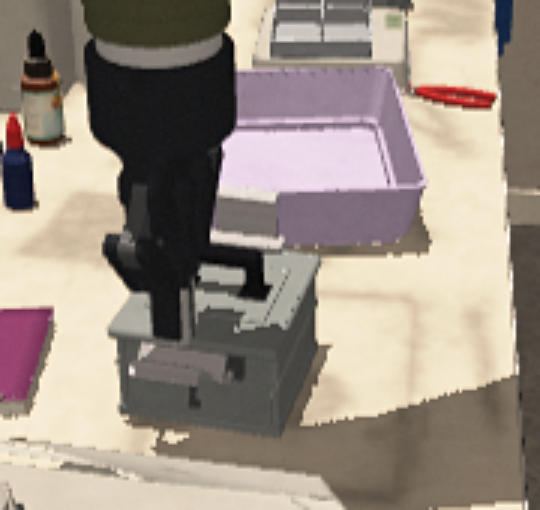

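Clip a has snapped open: its tab lies outward below the lid edge at (185,360). Clip b is next.

Request:
servo_tool --targets '[{"xyz":[-0.004,0,-0.035],"twist":[0,0,0],"jaw":0},{"xyz":[-0.01,0,-0.065],"twist":[0,0,0],"jaw":0},{"xyz":[-0.045,0,-0.066],"twist":[0,0,0],"jaw":0},{"xyz":[-0.08,0,-0.066],"twist":[0,0,0],"jaw":0},{"xyz":[-0.115,0,-0.066],"twist":[0,0,0],"jaw":0},{"xyz":[-0.115,0,-0.066],"twist":[0,0,0],"jaw":0},{"xyz":[-0.115,0,-0.05],"twist":[0,0,0],"jaw":0},{"xyz":[-0.115,0,-0.03],"twist":[0,0,0],"jaw":0},{"xyz":[-0.115,0,-0.012],"twist":[0,0,0],"jaw":0},{"xyz":[-0.115,0,0.001],"twist":[0,0,0],"jaw":0},{"xyz":[-0.115,0,0.001],"twist":[0,0,0],"jaw":0}]'

```text
clock: 3.62
tcp_pos: [0.5014, 0.2187, 0.0806]
orientation: [-0.002, 0.755, 0.656, -0.001]
wrist_force: [-1.1, -1.1, -0.2]
finger_gap: -0.0001
```

Request:
servo_tool --targets '[{"xyz":[-0.006,0,0],"twist":[0,0,0],"jaw":0},{"xyz":[-0.011,0,0],"twist":[0,0,0],"jaw":0},{"xyz":[-0.016,0,0],"twist":[0,0,0],"jaw":0},{"xyz":[-0.021,0,0],"twist":[0,0,0],"jaw":0},{"xyz":[-0.026,0,0],"twist":[0,0,0],"jaw":0},{"xyz":[-0.031,0,0],"twist":[0,0,0],"jaw":0},{"xyz":[-0.036,0,0],"twist":[0,0,0],"jaw":0},{"xyz":[-0.041,0,0],"twist":[0,0,0],"jaw":0},{"xyz":[-0.045,0,0],"twist":[0,0,0],"jaw":0},{"xyz":[-0.045,0,0],"twist":[0,0,0],"jaw":0}]'

```text
clock: 4.45
tcp_pos: [0.4968, 0.1732, 0.0831]
orientation: [-0.0, 0.755, 0.656, 0.0]
wrist_force: [-0.3, 0.3, 0.1]
finger_gap: -0.0
```

Request:
servo_tool --targets '[{"xyz":[0,0,-0.03],"twist":[0,0,0],"jaw":0},{"xyz":[0,0,-0.07],"twist":[0,0,0],"jaw":0},{"xyz":[0,0,-0.11],"twist":[0,0,0],"jaw":0.3},{"xyz":[0,0,-0.12],"twist":[0,0,0],"jaw":0.6},{"xyz":[0,-0.06,-0.12],"twist":[0,0,0],"jaw":0.6},{"xyz":[0,-0.12,-0.12],"twist":[0,0,0],"jaw":0.6},{"xyz":[0,-0.12,-0.12],"twist":[0,0,0],"jaw":0.6}]'

```text
clock: 5.03
tcp_pos: [0.3765, 0.1907, 0.2027]
orientation: [-0.001, 0.755, 0.656, 0.0]
wrist_force: [-0.3, 0.4, 0.2]
finger_gap: 0.051
```

Run:
```python
from h import *
c,P=cam('side'); c2,T=cam('top')
a=cv2.resize(c['color'][160:290,160:300,::-1],None,fx=2.8,fy=2.8); b=cv2.resize(c2['color'][130:260,120:260,::-1],None,fx=2.8,fy=2.8)
cv2.imwrite('pics/s3.png',np.hstack([a,b]))
z=T[...,2]; m=np.zeros(z.shape,bool); m[140:230,135:240]=1
for lo,hi in((.085,.105),(.063,.073)):
    q=T[m&(z>lo)&(z<hi)]; print(len(q),cv2.minAreaRect(q[:,:2].astype(np.float32)))
s=env.get_state(); print(s['tcp_pos'],s['wrist_force'])
go([*C,.12],YAW,'over')
```

```text
0 ((0.0, 0.0), (0.0, 0.0), 0.0)
632 ((0.5409596562385559, 0.23136109113693237), (0.13706935942173004, 0.0669037327170372), 50.33803176879883)
[0.37218758 0.19064785 0.20245678] [1.02044748 0.06693849 0.18138919]
over shift [0.0809 0.1263 0.0819] twist [-0.0043  0.0003  0.0022]
```

View pics/s3.png

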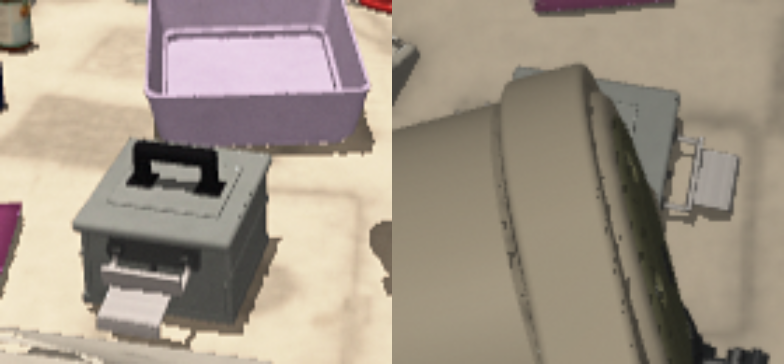

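Both clips hang open. In the side crop, clip a is at (145,290); in the top crop, clip b is at (715,178). The lid hasn't moved, so I'll go to the handle.

Request:
servo_tool --targets '[{"xyz":[0.03,0.04,0.02],"twist":[0,0,0],"jaw":0.6},{"xyz":[0.055,0.08,0.04],"twist":[0,0,0],"jaw":0.6},{"xyz":[0.081,0.122,0.06],"twist":[0,0,0],"jaw":0.6},{"xyz":[0.081,0.122,0.06],"twist":[0,0,0],"jaw":0.6},{"xyz":[0.081,0.122,0.06],"twist":[0,0,0],"jaw":0.6},{"xyz":[0.081,0.122,0.06],"twist":[0,0,0],"jaw":0.6}]'

```text
clock: 5.63
tcp_pos: [0.5108, 0.2541, 0.1408]
orientation: [-0.001, 0.755, 0.656, -0.001]
wrist_force: [-0.7, -0.2, 0.1]
finger_gap: 0.0512
```

Run:
```python
from h import *
S=cam('side')[1]; z=S[...,2]; m=np.zeros(z.shape,bool); m[195:245,185:260]=1
m&=(z>.083)&(z<.1); p=S[m]; print(len(p),cv2.minAreaRect(p[:,:2].astype(np.float32)))
s=env.get_state(); print(s['tcp_pos'],s['joint_pos'])
go([*C,.076],YAW,'grasp')
```

```text
234 ((0.5094031095504761, 0.25478872656822205), (0.013837386853992939, 0.056420836597681046), 79.10079193115234)
[0.50996479 0.25387463 0.14196447] [ 3.20469859e-01  3.45335281e-01 -1.31179627e-01  1.09638717e+00
  1.01245960e-03  4.60387162e-01]
grasp shift [-0.0006 -0.0017  0.066 ] twist [-0.0023  0.     -0.0003]
```

Request:
servo_tool --targets '[{"xyz":[0,-0.001,0.02],"twist":[0,0,0],"jaw":0.6},{"xyz":[0,-0.001,0.04],"twist":[0,0,0],"jaw":0.6},{"xyz":[0,-0.001,0.055],"twist":[0,0,0],"jaw":0.6},{"xyz":[0,-0.001,0.065],"twist":[0,0,0],"jaw":0.6},{"xyz":[0,-0.001,0.065],"twist":[0,0,0],"jaw":0.6},{"xyz":[0,-0.001,0.065],"twist":[0,0,0],"jaw":0.0},{"xyz":[0,-0.001,0.065],"twist":[0,0,0],"jaw":0.0},{"xyz":[0,-0.001,0.065],"twist":[0,0,0],"jaw":0.0},{"xyz":[0,-0.001,0.065],"twist":[0,0,0],"jaw":0.0},{"xyz":[0,-0.001,0.065],"twist":[0,0,0],"jaw":0.0},{"xyz":[0,-0.001,0.065],"twist":[0,0,0],"jaw":0.0}]' --squeeze 50

```text
clock: 6.6
tcp_pos: [0.5104, 0.2548, 0.0799]
orientation: [0.0, 0.755, 0.656, 0.002]
wrist_force: [-1.8, -0.8, 5.6]
finger_gap: 0.011
```

Request:
servo_tool --targets '[{"xyz":[0,0,-0.005],"twist":[0,0,0],"jaw":0.0},{"xyz":[0,0,-0.012],"twist":[0,0,0],"jaw":0.0},{"xyz":[0,0,-0.022],"twist":[0,0,0],"jaw":0.0},{"xyz":[0,0,-0.04],"twist":[0,0,0],"jaw":0.0},{"xyz":[0,0,-0.06],"twist":[0,0,0],"jaw":0.0},{"xyz":[0,0,-0.08],"twist":[0,0,0],"jaw":0.0},{"xyz":[0,0,-0.1],"twist":[0,0,0],"jaw":0.0},{"xyz":[0,0,-0.115],"twist":[0,0,0],"jaw":0.0},{"xyz":[0,0,-0.115],"twist":[0,0,0],"jaw":0.0}]'

```text
clock: 7.35
tcp_pos: [0.5113, 0.2551, 0.1977]
orientation: [0.001, 0.755, 0.656, 0.004]
wrist_force: [0.3, -0.4, -2.1]
finger_gap: 0.0106
```

Run:
```python
from h import *
c,P=cam('side'); cv2.imwrite('pics/s4.png',cv2.resize(c['color'][100:300,150:330,::-1],None,fx=2.5,fy=2.5))
s=env.get_state(); print(s['tcp_pos'],s['wrist_force'],s['finger_gap'])
go([.488,-.0275,.19],np.deg2rad(99.1),'tray')
```

```text
[0.51061257 0.25488761 0.19554604] [-0.20232293  0.21439728 -1.43381269] 0.010895778735578034
tray shift [-0.2828  0.0169  0.0046] twist [ 0.0046 -0.003  -0.2986]
```

View pics/s4.png

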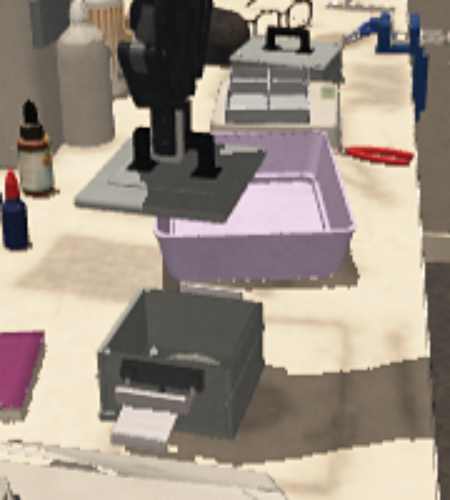

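The lid is off the crate and held level by its handle at (175,160); both clips are still open. Next I'll carry it over the tray.

Request:
servo_tool --targets '[{"xyz":[-0.015,0.001,0],"twist":[0,0,-0.02],"jaw":0.0},{"xyz":[-0.04,0.002,0],"twist":[0,0,-0.05],"jaw":0.0},{"xyz":[-0.07,0.004,0],"twist":[0,0,-0.08],"jaw":0.0},{"xyz":[-0.105,0.006,0],"twist":[0,0,-0.12],"jaw":0.0},{"xyz":[-0.14,0.008,0],"twist":[0,0,-0.16],"jaw":0.0},{"xyz":[-0.175,0.01,0],"twist":[0,0,-0.2],"jaw":0.0},{"xyz":[-0.21,0.012,0],"twist":[0,0,-0.24],"jaw":0.0},{"xyz":[-0.24,0.014,0],"twist":[0,0,-0.27],"jaw":0.0},{"xyz":[-0.265,0.016,0],"twist":[0,0,-0.29],"jaw":0.0},{"xyz":[-0.278,0.017,0],"twist":[0,0,-0.298],"jaw":0.0},{"xyz":[-0.283,0.017,0],"twist":[0,0,-0.298],"jaw":0.0},{"xyz":[-0.283,0.017,0],"twist":[0,0,-0.298],"jaw":0.0}]'

```text
clock: 8.4
tcp_pos: [0.486, -0.029, 0.1918]
orientation: [-0.001, 0.65, 0.76, 0.0]
wrist_force: [-1.0, -0.4, -2.8]
finger_gap: 0.0112
```

Request:
servo_tool --targets '[{"xyz":[0,0,0],"twist":[0,0,0],"jaw":0.0},{"xyz":[0,0,0],"twist":[0,0,0],"jaw":0.0}]'

```text
clock: 8.57
tcp_pos: [0.4865, -0.0272, 0.1924]
orientation: [-0.001, 0.649, 0.761, 0.001]
wrist_force: [-0.3, 0.8, -1.0]
finger_gap: 0.0109
```

Run:
```python
from h import *
S=cam('side')[1]; z=S[...,2]; m=np.zeros(z.shape,bool); m[90:240,190:310]=1
y=S[...,1]; q=S[m&(abs(z-.185)<.03)&(abs(y+.03)<.1)]
from numpy.linalg import lstsq
q2=S[m&(z>.13)&(z<.2)&(abs(y+.03)<.07)&(abs(S[...,0]-.488)<.07)]
h,e=np.histogram(q2[:,2],30); print(h,e.round(3))
k=e[h.argmax()]+.001
l=q2[abs(q2[:,2]-k)<.008]; print('plane',lstsq(np.c_[l[:,0]-.488,l[:,1]+.0275,np.ones(len(l))],l[:,2],rcond=None)[0],len(l), l.min(0),l.max(0))
s=env.get_state(); print(s['tcp_pos'],s['wrist_force'],s['joint_pos'])
go([.488,-.0275,.1],np.deg2rad(99.1),'tray')
```

```text
[  4  12  18   5   0   0   1   2  18  25  25  32  51 225 252 113  18   3
   6   4   5   4   4  11   7  13   4  15   7  12] [0.163 0.164 0.165 0.167 0.168 0.169 0.17  0.171 0.173 0.174 0.175 0.176
 0.178 0.179 0.18  0.181 0.183 0.184 0.185 0.186 0.188 0.189 0.19  0.191
 0.192 0.194 0.195 0.196 0.197 0.199 0.2  ]
plane [ 0.00040508 -0.02767558  0.18048472] 772 [ 0.42795083 -0.09184973  0.17313569] [0.54395248 0.03833858 0.18847765]
[ 0.48657832 -0.02713817  0.1925162 ] [-0.16731388 -0.73212163 -2.15122108] [-0.22185313  0.16079292 -0.24809476  1.1624448   0.00197377 -0.38145551]
tray shift [-0.0008  0.0013  0.0925] twist [ 0.0002 -0.002   0.0008]
```

Request:
servo_tool --targets '[{"xyz":[0,0.001,0.015],"twist":[0,0,0],"jaw":0.0},{"xyz":[0,0.001,0.035],"twist":[0,0,0],"jaw":0.0},{"xyz":[0,0.001,0.055],"twist":[0,0,0],"jaw":0.0},{"xyz":[0,0.001,0.075],"twist":[0,0,0],"jaw":0.0},{"xyz":[0,0.001,0.095],"twist":[0,0,0],"jaw":0.0},{"xyz":[0,0.001,0.11],"twist":[0,0,0],"jaw":0.0},{"xyz":[0,0.001,0.122],"twist":[0,0,0],"jaw":0.0},{"xyz":[0,0.001,0.132],"twist":[0,0,0],"jaw":0.0},{"xyz":[0,0.001,0.14],"twist":[0,0,0],"jaw":0.0},{"xyz":[0,0.001,0.14],"twist":[0,0,0],"jaw":0.0}]'

```text
clock: 9.45
tcp_pos: [0.4868, -0.027, 0.0514]
orientation: [-0.001, 0.649, 0.761, 0.0]
wrist_force: [0.9, -1.0, -2.0]
finger_gap: 0.0108
```

Request:
servo_tool --targets '[{"xyz":[0,0,0.004],"twist":[0,0,0],"jaw":0.0},{"xyz":[0,0,0.008],"twist":[0,0,0],"jaw":0.0},{"xyz":[0,0,0.011],"twist":[0,0,0],"jaw":0.0},{"xyz":[0,0,0.014],"twist":[0,0,0],"jaw":0.0},{"xyz":[0,0,0.016],"twist":[0,0,0],"jaw":0.0},{"xyz":[0,0,0.017],"twist":[0,0,0],"jaw":0.0},{"xyz":[0,0,0.017],"twist":[0,0,0],"jaw":0.0}]'

```text
clock: 10.03
tcp_pos: [0.4877, -0.0279, 0.0357]
orientation: [-0.0, 0.649, 0.761, 0.001]
wrist_force: [0.6, 0.0, -0.7]
finger_gap: 0.0106
```

Not in contact yet. I'll lower it further in small steps.

Request:
servo_tool --targets '[{"xyz":[0,0,0.001],"twist":[0,0,0],"jaw":0.0},{"xyz":[0,0,0.002],"twist":[0,0,0],"jaw":0.0},{"xyz":[0,0,0.003],"twist":[0,0,0],"jaw":0.0},{"xyz":[0,0,0.003],"twist":[0,0,0],"jaw":0.0}]'

```text
clock: 10.37
tcp_pos: [0.4877, -0.0278, 0.0327]
orientation: [-0.0, 0.649, 0.761, 0.001]
wrist_force: [0.0, 0.4, -1.3]
finger_gap: 0.0107
```

Request:
servo_tool --targets '[{"xyz":[0,0,0.001],"twist":[0,0,0],"jaw":0.0},{"xyz":[0,0,0.002],"twist":[0,0,0],"jaw":0.0},{"xyz":[0,0,0.002],"twist":[0,0,0],"jaw":0.0}]'

```text
clock: 10.62
tcp_pos: [0.4877, -0.0278, 0.0306]
orientation: [-0.0, 0.649, 0.761, 0.001]
wrist_force: [-2.0, 0.5, -1.2]
finger_gap: 0.0106
```

Request:
servo_tool --targets '[{"xyz":[0,0,0.0007],"twist":[0,0,0],"jaw":0.0},{"xyz":[0,0,0.0015],"twist":[0,0,0],"jaw":0.0},{"xyz":[0,0,0.0015],"twist":[0,0,0],"jaw":0.0}]'

```text
clock: 10.87
tcp_pos: [0.4878, -0.0278, 0.0299]
orientation: [-0.0, 0.649, 0.761, 0.001]
wrist_force: [-1.5, 1.0, 3.1]
finger_gap: 0.0109
```

Run:
```python
from h import *
for i in range(3):
    c,P=cam('side'); s=env.get_state(); print(s['tcp_pos'],s['wrist_force'])
cv2.imwrite('pics/s5.png',cv2.resize(c['color'][100:230,180:320,::-1],None,fx=3,fy=3))
z=P[...,2]; m=np.zeros(z.shape,bool); m[130:215,205:300]=1
m&=(z>.01)&(z<.05)&(abs(P[...,0]-.488)<.045)&(abs(P[...,1]+.0275)<.05)
print(np.histogram(z[m],16))
```

```text
[ 0.48781329 -0.02778893  0.02986574] [-2.73908167  0.20293958  5.44991317]
[ 0.48783675 -0.02779309  0.02989202] [-1.68106128 -0.20737804  5.75195922]
[ 0.48783218 -0.02777887  0.02988752] [-2.86021082  0.50494037  4.84017752]
(array([134, 267,  71,   8,   6,   9,  10,  11,  14,   8,  21,  14,  18,
        32,  23,  14]), array([0.01528931, 0.01745479, 0.01962026, 0.02178573, 0.02395121,
       0.02611668, 0.02828215, 0.03044762, 0.0326131 , 0.03477857,
       0.03694404, 0.03910952, 0.04127499, 0.04344046, 0.04560593,
       0.04777141, 0.04993688]))
```

View pics/s5.png

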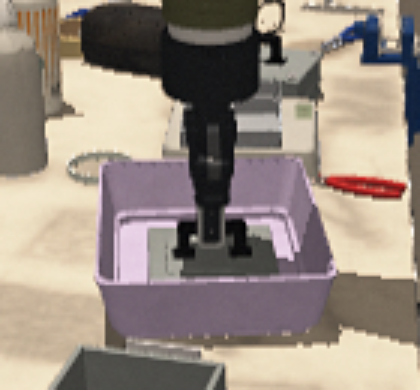

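The lid is on the tray floor at (212,250): its top measures about 18 mm up and there is 5 N of contact. Releasing and retreating.

Request:
servo_tool --targets '[{"xyz":[0,0,0],"twist":[0,0,0],"jaw":0.45},{"xyz":[0,0,0],"twist":[0,0,0],"jaw":0.45},{"xyz":[0,0,0],"twist":[0,0,0],"jaw":0.45},{"xyz":[0,0,0],"twist":[0,0,0],"jaw":0.45},{"xyz":[0,0,-0.01],"twist":[0,0,0],"jaw":0.45},{"xyz":[0,0,-0.03],"twist":[0,0,0],"jaw":0.45},{"xyz":[0,0,-0.06],"twist":[0,0,0],"jaw":0.45},{"xyz":[0,0,-0.1],"twist":[0,0,0],"jaw":0.45},{"xyz":[0,0,-0.14],"twist":[0,0,0],"jaw":0.45},{"xyz":[0,0,-0.18],"twist":[0,0,0],"jaw":0.45},{"xyz":[0,0,-0.2],"twist":[0,0,0],"jaw":0.45},{"xyz":[0,0,-0.2],"twist":[0,0,0],"jaw":0.45}]'

```text
clock: 12.02
tcp_pos: [0.4906, -0.0287, 0.2357]
orientation: [0.004, 0.649, 0.761, 0.003]
wrist_force: [1.3, -0.3, 0.8]
finger_gap: 0.0389
```

Request:
servo_tool --targets '[{"xyz":[0,-0.04,0],"twist":[0,0,0],"jaw":0.45},{"xyz":[0,-0.08,0],"twist":[0,0,0],"jaw":0.45},{"xyz":[0,-0.1,0],"twist":[0,0,0],"jaw":0.45},{"xyz":[0,-0.1,0],"twist":[0,0,0],"jaw":0.45},{"xyz":[0,-0.1,0],"twist":[0,0,0],"jaw":0.45}]'

```text
clock: 12.43
tcp_pos: [0.3882, -0.0439, 0.2293]
orientation: [-0.0, 0.649, 0.76, 0.001]
wrist_force: [-0.2, -0.6, 0.6]
finger_gap: 0.0384
```

Run:
```python
from h import *
c,P=cam('side'); c2,T=cam('top')
a=cv2.resize(c['color'][110:300,170:330,::-1],None,fx=2.4,fy=2.4); b=cv2.resize(c2['color'][130:320,120:420,::-1],(400,a.shape[0]))
cv2.imwrite('pics/s6.png',np.hstack([a,b]))
S0=np.load('side0.npy')
for X in(S0,P):
    z=X[...,2]; m=np.zeros(z.shape,bool); m[140:220,205:300]=1; q=X[m&(z>.05)&(z<.06)]; print('rim',len(q),np.median(q,0),cv2.minAreaRect(q[:,:2].astype(np.float32)))
z=P[...,2]; m=np.zeros(z.shape,bool); m[130:215,205:300]=1
m&=(z>.012)&(z<.024)&(abs(P[...,0]-.488)<.05)&(abs(P[...,1]+.0275)<.055); l=P[m]
print('lid plane',np.linalg.lstsq(np.c_[l[:,0]-.488,l[:,1]+.0275,np.ones(len(l))],l[:,2],rcond=None)[0],len(l))
s=env.get_state(); print(s['tcp_pos'],s['wrist_force'])
```

```text
rim 465 [ 0.47683385 -0.0438279   0.05322352] ((0.49822431802749634, -0.07367508113384247), (0.17765849828720093, 0.3369559049606323), 9.335517883300781)
rim 611 [0.4999495  0.06909586 0.05355142] ((0.48917993903160095, -0.017855137586593628), (0.18250101804733276, 0.4539450705051422), 7.523850440979004)
lid plane [-0.00125671  0.00202029  0.01820989] 579
[ 0.3897071  -0.04400323  0.22937234] [0.44561438 0.14842214 0.61393925]
```

View pics/s6.png

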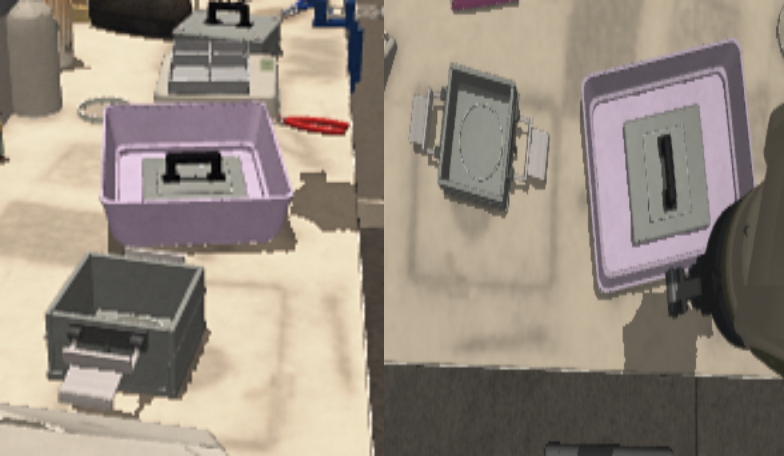

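The lid lies flat in the tray with its handle up at (667,172), both clips hang open at (422,118) and (538,150), and the gripper is clear. Handing in.

```bash
python3 -c "
from h import *
print(env.hand_in(), env.get_state()['clock'])"
```

```text
the job is handed in; nothing more can be done
the job is handed in; nothing more can be done
```

I flipped both clips off the lid with the shut fingers, clip a first and then clip b. Then I lifted the lid by its handle, laid it in the lilac tray and handed the job in at about 12.5 s.

- **Lid:** its top measures 18 mm above the worktop, as expected for lying flat on the tray floor. The tilt is about 0.002 rad, and the handle is up.
- **Clips:** the last picture shows both hanging open at the crate's sides.
- **Gripper:** it is clear of everything. The largest wrist force I read was about 6 N, at the ends of moves and in the pictures only, so peaks during a move were not seen.
- **Tray (check failed):** my numeric check that the tray had not moved was no use, because other objects got into the measurement. In the pictures it is where it started, and only light vertical contact was felt when setting the lid down.
- **Refused move:** one move call was refused for missing keys, so nothing moved, and I sent it again.

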